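# Stack a power module under its press weight

### The job

Build up the power module for pressing on the dark steel plate, one part after another: first the finned heat sink, then the circuit board on it (parts facing up), then the large shield cover over the parts of the board, and last the knobbed weight on top of the cover. Keep each part centred on the one below and the heat sink, board and cover lengthwise along the plate (either way round); leave the small shield cover and the round flux tin where they are.

Things in the scene. Friction and masses are not known exactly. Their poses are not given: they have to be found in the camera images.
- press_plate: Dark steel plate fixed to the bench, 140 (x) x 100 (y) x 10 mm high, lying flat. Origin: centre of its underside, at bench height; x along its length, z up. The stack is built on its top face, 10 mm above the origin.
- heat_sink: Bare aluminium heat sink, 104 (x) x 64 (y) x 24 mm high, lying on the bench fins down: a flat 8 mm top over seven fins that run along x, the outermost flush with the long sides. Origin: centre of its underside; x along its length, z up. Can be gripped across its 64 mm width. 0.15 to 0.3 kg.
- circuit_board: Olive green board, 100 (x) x 64 (y) x 4 mm, flat underside, lying parts up. At its centre a dark transformer block with a yellowish band, 30 (x) x 26 (y) mm, top 26 mm above the underside: grip it across its 26 mm. Four black capacitors, tops at 20 mm. All parts lie within 56 (x) x 26 (y) mm about the centre. Origin: centre of the underside; x along its length, z up. 0.12 kg.
- shield_cover: Large shield cover: bright steel box with closed, perforated flat top and open bottom, standing open side down. Outside 76 (x) x 48 (y) x 34 mm high, walls 2 mm, top 3 mm (inside 72 x 44 x 31 mm deep). Its rim is to stand on the face of the board. Grip across its 48 mm. Origin: centre of the underside (rim plane); x along its length, z up. 0.09 kg.
- weight: Turned steel weight: cylinder 48 mm in diameter, 36 mm high, with a round knob on top 26 mm in diameter from 36 to 74 mm above its underside; grip the knob. Origin: centre of the underside; z up. 0.45 to 0.65 kg.
- small_cover: Small shield cover of the same steel and form, only 52 (x) x 36 (y) x 20 mm high, loose on the bench; it does not belong to this module and is left alone. Origin: centre of the underside; x along its length, z up.
- flux_tin: Flat round closed aluminium tin, 60 mm in diameter, 22 mm high, loose on the bench; left alone. Origin: centre of the underside; z up.
Mind the look-alikes: they are no part of the job. Several things look just like the circuit_board: the one meant starts farthest to the robot's right.

How it is judged:
By the outcome, as a careful person would: the job done as asked, in the order asked, and still so for the second after the job is handed in, with the robot touching nothing.
It also fails if it takes over 144 s, if anything falls off the work surface, if the arm or the gripper's body presses on something with over 40 N, if the wrist force passes 120 N, or if a joint passes its speed limit or range.

### The arm

A 6-joint arm with a two-finger parallel gripper is mounted at the origin on the work surface. World frame = base frame: x ahead of the robot, y to its left, z up, the work surface at z = 0. Lengths are in m, angles in degrees, forces in N, time in s.
With the tool pointing down it reaches from about 0.3 to 0.75 m from the base axis. Payload 8.5 kg.
Tool frame: the origin (TCP) lies at the very end of the fingers, on their centre line; the grasp point (between the pads) lies 19 mm behind it; z points along the fingers, y is the line along which they close (so a half turn about z gives the same grasp; the last joint's range is limited). The gripper opens to 85 mm and grips with 20 to 120 N. Pads are 22 mm wide; open, the fingers measure 114 mm over their backs; the gripper's body (76 mm by 85 mm) begins 54 mm behind the grasp point. The pads swing forward as they close: fully open they stand 13 mm farther back than shut.
Start: joints at [61.347, 21.807, 74.336, -0, 83.858, -12.336], TCP at [0.155, 0.528, 0.231] pointing down, gripper open.
Joint ranges: [-178.18, 178.18], [-50.72, 133.34], [12.68, 142.11], [-81.47, 261.47], [9.98, 163.14], [-165.26, 165.26]. Speed limits (degrees/s): [136.94, 136.94, 180, 180, 180, 180].

### API

Orientations are given as a 3x3 rotation matrix whose columns are the frame's x, y, z axes.
In Python, from rig import env gives the robot as it stands.
- The arm moves only by the tool move_arm, never from a script. Its argument "plan" is a list of rows, each a list of 7 numbers: the turn, a rotation vector about the tool's x, y, z in degrees, then the shift along the tool's x, y, z in cm, then the gripper command: -1 is shut, 1 is fully open, values between are in proportion. In form: [[ax, ay, az, tx, ty, tz, jaw], ...]. A call has 1 to 5 rows; each row is the pose to reach, as a shift and turn from the pose commanded when the call began, along the tool's axes at that moment; what a row does not reach only later rows make up. A row lasts 1/10 s, in which the tool goes at most 50 mm and 8.59 degrees, less where a joint would pass 70% of its speed; a pose out of reach is approached as far as the arm can. A call with a gripper value outside its range is refused whole. The fingers move at their own pace and stop on an object; "squeeze" is the grip in N (left out, the last holds). Time passes only in rows, so rows that repeat a pose let the fingers close. It gives the time, the measured TCP pose, the force, the opening and the grip force at its end, in the units of the state.
- env.observe(): the state, without advancing time (a new reading comes with each control period).
- env.get_image(name): name is "scene" or "top"; returns a dict with "color" (480x640x3 uint8, red, green, blue), "fov_y" (degrees; the focal length in pixels is half the picture's height over the tangent of half this angle, whatever the lens; pixels are square), "cx", "cy" (the principal point, pixels), "R" (3x3) and "t" (3): a world point X has camera coordinates R X + t. Camera axes: x right, y down, z forward; pixel columns grow to the right and rows downward; lengths in m; the calibration is good to about 2 mm. A picture is of the moment at which its call begins. There is no depth.
- env.close_job(): hands the job in; it is judged then, once.
Trained networks look in a picture, given as the dict that the camera call returned (one of the last four; its "shot" number tells which), for a name from the list of things; names that differ only in an ending like _2 or _b are one class to them, and where a whole thing is asked for, a point or a joint stands for the part that bears it (a point fixed in the world has none). Each returns a list of dicts, best first, with "conf" (0 to 1); they miss things now and then, are a little off and sometimes report something else, mostly with a low value. They report only what shows in the picture. A call takes as long as a camera call. They do not tell look-alikes from the thing itself.
- env.outline_of(target, picture): "mask" (480x640 bool, what is visible of it) and "bbox" ([centre column, centre row, width, height] in pixels, round what is visible of it).
- env.tip_of(target, picture): "pixel" ([column, row] in pixels: a listed point, or the origin of a listed thing).
The state is a dict: "time_s": time; "q": joint angles; "qvel": joint speeds; "joint_efforts": joint torques, N m; "position": TCP position; "tool_rot": TCP orientation; "ft_force": force on the tool from outside, world axes, zero at the start; "wrist_torque": the same for the moment, N m; "grip_width": finger opening in m; "gripper_force": force on a finger pad.
Only numpy, scipy, OpenCV 4.12 (cv2) and the standard library are available. Lean on these libraries where they do the work, as an engineer would, in place of code of your own. Each camera call takes 0.05 s, during which the arm holds its last target. There are 200 camera calls.

## Working session

There is one attempt and no reset: what is moved stays moved. The work goes in short steps, Python scripts to look and compute and a tool call to move; the robot and the scene stay as the last step left them, time stands still between calls to the robot, and variables do not carry over. Pictures are saved under pics/ and viewed, at most 14 in all, crops included, and the job is handed in when it is done.

Besides the shell and the picture viewer there is one more tool, called after "Emit:" by a JSON object that holds its "method" and its "body", one argument or row to a line. move_arm: Moves the arm, as the interface text tells. Its arguments: {"type":"object","properties":{"plan":{"type":"array"},"squeeze":{"type":"number"}},"required":["plan"]}

```bash
ls; mkdir -p pics; python3 - <<'E'
from rig import env
import cv2,numpy as np
s=env.observe();print(s['time_s'],s['position'],s['tool_rot'],s['grip_width'])
for n in('scene','top'):
    p=env.get_image(n);cv2.imwrite(f'pics/{n}0.png',p['color'][:,:,::-1]);print(n,p['fov_y'],p['cx'],p['cy'],np.round(p['R'],3).tolist(),np.round(p['t'],3))
    for t in('press_plate','heat_sink','circuit_board','shield_cover','weight','small_cover','flux_tin'):
        print(t,[(np.round(d['bbox']).tolist(),round(d['conf'],2)) for d in env.outline_of(t,p)],[(np.round(d['pixel']).tolist(),round(d['conf'],2)) for d in env.tip_of(t,p)])
E
```

```text
pics
0.0 [0.15439612 0.52757676 0.23070386] [[-9.59715597e-01  2.80972355e-01 -7.13501408e-04]
 [ 2.80973070e-01  9.59714808e-01 -1.27289829e-03]
 [ 3.27108637e-04 -1.42209502e-03 -9.99998935e-01]] 0.08577108065585116
scene 44.4580821524403 314.1697196909 242.17467392842815 [[0.101, 0.995, -0.0], [0.568, -0.058, -0.821], [-0.817, 0.083, -0.571]] [-0.102 -0.227  1.968]
press_plate [([296.0, 258.0, 51.0, 36.0], 0.92), ([378.0, 244.0, 19.0, 32.0], 0.2)] [([295.0, 255.0], 0.76)]
heat_sink [([142.0, 279.0, 46.0, 33.0], 0.93)] [([142.0, 280.0], 0.59)]
circuit_board [([496.0, 304.0, 33.0, 27.0], 0.93), ([444.0, 269.0, 29.0, 27.0], 0.79), ([451.0, 213.0, 33.0, 21.0], 0.79), ([479.0, 239.0, 31.0, 24.0], 0.61)] [([448.0, 215.0], 0.92), ([442.0, 269.0], 0.75), ([479.0, 240.0], 0.69)]
shield_cover [([256.0, 298.0, 26.0, 33.0], 0.79)] [([257.0, 302.0], 0.76)]
weight [([379.0, 243.0, 20.0, 32.0], 0.89), ([340.0, 294.0, 28.0, 20.0], 0.34)] [([379.0, 254.0], 0.73)]
small_cover [([224.0, 262.0, 15.0, 17.0], 0.55)] [([223.0, 264.0], 0.71)]
flux_tin [([339.0, 296.0, 26.0, 20.0], 0.62), ([256.0, 300.0, 
[... 186 characters left out ...]
06 1.391]
press_plate [([344.0, 256.0, 61.0, 71.0], 0.64)] [([346.0, 254.0], 0.57)]
heat_sink [([516.0, 225.0, 42.0, 52.0], 0.82)] [([514.0, 228.0], 0.97)]
circuit_board [([141.0, 337.0, 44.0, 46.0], 0.79), ([147.0, 159.0, 38.0, 44.0], 0.73), ([180.0, 220.0, 39.0, 50.0], 0.7), ([120.0, 272.0, 47.0, 45.0], 0.64)] [([140.0, 340.0], 0.89), ([122.0, 273.0], 0.86), ([148.0, 158.0], 0.83), ([182.0, 217.0], 0.6)]
shield_cover [([393.0, 179.0, 27.0, 38.0], 0.61), ([433.0, 251.0, 24.0, 26.0], 0.51)] [([391.0, 178.0], 0.65)]
weight [([250.0, 255.0, 24.0, 26.0], 0.73)] [([251.0, 255.0], 0.65)]
small_cover [] [([431.0, 252.0], 0.79)]
flux_tin [([306.0, 184.0, 25.0, 21.0], 0.62)] [([305.0, 187.0], 0.77)]
```

```bash
python3 - <<'E'
import cv2
a=cv2.imread('pics/top0.png')[110:400,80:560];cv2.imwrite('pics/topc.png',cv2.resize(a,(800,483),interpolation=3))
a=cv2.imread('pics/scene0.png')[160:360,100:540];cv2.imwrite('pics/scenec.png',cv2.resize(a,(800,364),interpolation=3))
E
```

```text
(no output)
```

View pics/topc.png

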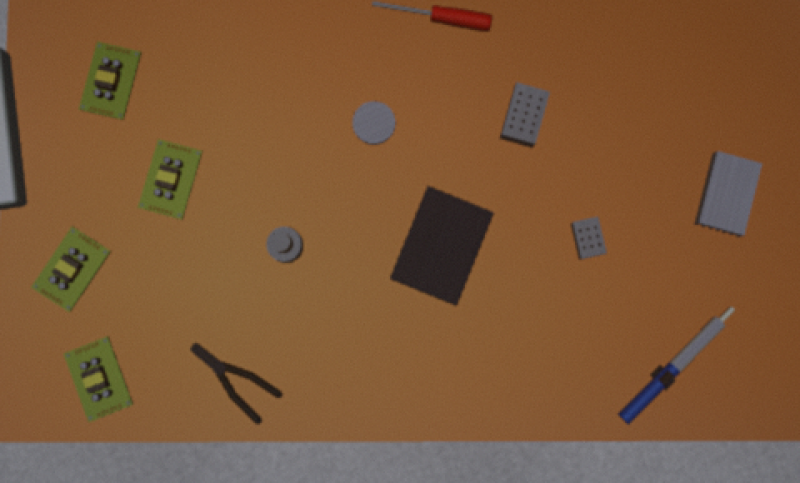

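View pics/scenec.png

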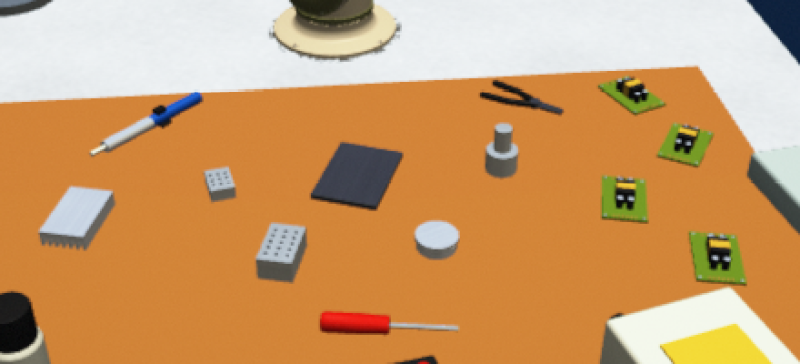

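```bash
cat > h.py <<'E'
from rig import env
import cv2,numpy as np
from scipy.optimize import minimize
def box(a,b,z0,z1): return np.array([(x,y,z) for x in(-a/2,a/2) for y in(-b/2,b/2) for z in(z0,z1)])/1e3
def cyl(d,z0,z1):
    t=np.linspace(0,2*np.pi,40); return np.array([(d/2*np.cos(u),d/2*np.sin(u),z) for u in t for z in(z0,z1)])/1e3
M=dict(press_plate=[box(140,100,0,10)],heat_sink=[box(104,64,0,24)],circuit_board=[box(100,64,0,4),box(30,26,0,26),box(56,26,4,20)],
 shield_cover=[box(76,48,0,34)],weight=[cyl(48,0,36),cyl(26,36,74)],small_cover=[box(52,36,0,20)],flux_tin=[cyl(60,0,22)])
def proj(p,X):
    c=X@np.array(p['R']).T+p['t'];f=240/np.tan(np.radians(p['fov_y']/2)); return c[:,:2]/c[:,2:]*f+[p['cx'],p['cy']]
def back(p,uv,z):
    f=240/np.tan(np.radians(p['fov_y']/2));R=np.array(p['R']);d=R.T@np.array([(uv[0]-p['cx'])/f,(uv[1]-p['cy'])/f,1]);o=-R.T@p['t'];return o+d*(z-o[2])/d[2]
def render(p,n,v,z0=0,S=4):
    c,s=np.cos(v[2]),np.sin(v[2]);m=np.zeros((480*S,640*S),np.uint8)
    for P in M[n]:
        X=P@np.array([[c,s,0],[-s,c,0],[0,0,1]])+[v[0],v[1],z0]
        h=cv2.convexHull((((proj(p,X)+.5)*S-.5)*16).round().astype(np.int32));cv2.fillConvexPoly(m,h,1,shift=4)
    return m
def fit(n,obs,v0,z0=0,S=4):
    O=[(p,cv2.resize(m.astype(np.uint8),(640*S,480*S),interpolation=0)>0) for p,m in obs]
    def cost(v):
        k=0
        for p,m in O:
            r=render(p,n,v,z0,S)>0;k+=1-(r&m).sum()/(r|m).sum()
        return k/len(O)
    yaws=[0] if n in('weight','flux_tin') else np.radians(np.arange(0,180,15))
    y=min(yaws,key=lambda a:cost([v0[0],v0[1],a]))
    x0=np.array([v0[0],v0[1],y]);sx=np.array([x0]+[x0+d for d in np.diag([.006,.006,.12])])
    r=minimize(cost,x0,method='Nelder-Mead',options=dict(initial_simplex=sx,xatol=1e-4,fatol=1e-4,maxiter=120))
    return r.x,r.fun
E
cat > loc.py <<'E'
from h import *
s=env.get_image('scene');t=env.get_image('top')
for n in M:
    A=env.outline_of(n,t);B=env.outline_of(n,s)
    if n=='circuit_board': A=sorted(A,key=lambda d:-d['bbox'][0])
    for d in A[:4 if n=='circuit_board' else 1]:
        v0=back(t,d['bbox'][:2],.01)
        e=proj(s,v0[None])[0]
        b=[q for q in B if np.hypot(*(np.array(q['bbox'][:2])-e))<25]
        out=[]
        for o in [[(t,d['mask'])]]+([[(s,b[0]['mask'])],[(t,d['mask']),(s,b[0]['mask'])]] if b else []):
            v,c=fit(n,o,v0);out.append((np.round([v[0]*1e3,v[1]*1e3,np.degrees(v[2])],1).tolist(),round(c,3)))
        print(n,np.round(d['bbox']),out)
E
python3 loc.py
```

```text
press_plate [343. 256.  62.  73.] [([468.3, 8.1, 157.3], np.float64(0.034)), ([472.7, 7.9, 157.8], np.float64(0.047)), ([470.4, 8.2, 157.9], np.float64(0.056))]
heat_sink [516. 226.  43.  54.] [([539.2, -387.7, 164.5], np.float64(0.039)), ([542.7, -387.6, 163.7], np.float64(0.07)), ([539.7, -387.7, 164.6], np.float64(0.059))]
circuit_board [180. 218.  39.  48.] [([560.9, 387.5, 164.3], np.float64(0.065))]
circuit_board [147. 158.  36.  42.] [([699.6, 474.4, 168.0], np.float64(0.048)), ([704.9, 470.4, 166.0], np.float64(0.066)), ([701.9, 472.8, 166.2], np.float64(0.096))]
circuit_board [138. 338.  46.  49.] [([285.9, 478.6, 21.4], np.float64(0.03)), ([291.2, 474.7, 21.9], np.float64(0.072)), ([287.3, 477.3, 19.5], np.float64(0.105))]
circuit_board [122. 272.  42.  43.] [([435.6, 520.8, 147.9], np.float64(0.079)), ([441.8, 517.2, 147.0], np.float64(0.071)), ([437.9, 520.0, 147.8], np.float64(0.105))]
shield_cover [394. 178.  26.  39.] [([648.3, -106.4, 164.4], np.float64(0.054)), ([653.0, -107.8, 164.4], np.float64(0.046)), ([650.1, -107.1, 164.6], np.float64(0.067))]
weight [250. 257.  23.  21.] [([467.8, 223.9, 10.4], np.float64(0.089)), ([473.8, 221.2, 7.5], np.float64(0.062)), ([468.0, 222.7, 8.3], np.float64(0.109))]
small_cover [434. 251.  23.  25.] [([476.2, -194.4, 16.8], np.float64(0.166)), ([483.5, -194.5, 12.3], np.float64(0.07)), ([479.8, -194.9, 11.4], np.float64(0.152))]
flux_tin [303. 184.  27.  23.] [([638.3, 103.3, 3.7], np.float64(0.067)), ([639.7, 101.8, 0.8], np.float64(0.08)), ([638.7, 102.9, 3.2], np.float64(0.079))]
```

Boards in the top picture that could be taken for the one meant: (180,218), (147,158), (138,338) and (122,272). The robot's right is +column there, so the one meant is at (180,218), y≈0.387. I'll check that in a close crop. The possible mix-ups for the cover are the large one at (394,178) and the small one at (434,251).

```bash
cat > go.py <<'E'
# usage: go.py x y z(mm) phi(deg of tool y)  -> tool shift cm and az
import sys
from h import *
def go(x,y,z,phi=None):
    s=env.observe();R=np.array(s['tool_rot']);d=R.T@(np.array([x,y,z])/1e3-s['position'])*100
    a=np.degrees(np.arctan2(R[1,1],R[0,1]))
    # levelling: rotation vector to the wanted orientation
    ph=np.radians(a if phi is None else phi);yv=np.array([np.cos(ph),np.sin(ph),0]);zv=np.array([0,0,-1.]);W=np.c_[np.cross(yv,zv),yv,zv]
    rv=np.degrees(cv2.Rodrigues(R.T@W)[0].ravel())
    print('t',round(s['time_s'],2),'pos',np.round(np.array(s['position'])*1e3,1),'phi',round(a,2),'-> turn',np.round(rv,2),'shift',np.round(d,2),'w',round(s['grip_width']*1e3,1),'F',np.round(s['ft_force'],1),'g',round(s['gripper_force'],1))
if __name__=='__main__':
    v=[float(q) for q in sys.argv[1:]];go(*v)
E
python3 - <<'E'
import cv2,numpy as np
a=cv2.imread('pics/top0.png')[130:370,90:230];cv2.imwrite('pics/crop1.png',cv2.resize(a,None,fx=2.5,fy=2.5,interpolation=3))
E
python3 go.py 400 0 200 74.5; python3 go.py 540 -388 200 74.5
```

```text
t 2.3 pos [154.5 527.8 231.3] phi 73.68 -> turn [-0.   -0.   -0.82] shift [-38.39 -43.76   3.13] w 85.5 F [ 0.5  0.6 -0.3] g 0.0
t 2.3 pos [154.5 527.8 231.3] phi 73.68 -> turn [-0.   -0.   -0.82] shift [-62.73 -77.06   3.14] w 85.5 F [ 0.5  0.6 -0.3] g 0.0
```

View pics/crop1.png

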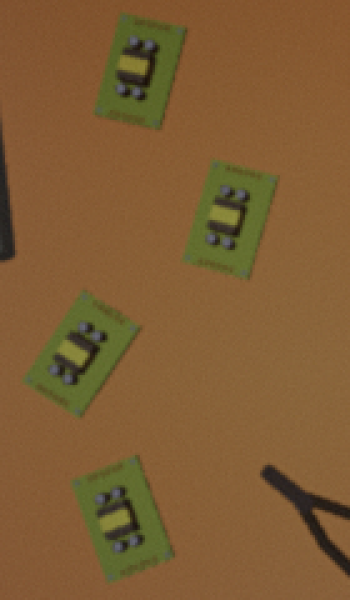

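The crop shows four boards. The rightmost, at crop (230,218), is the one meant. Heat sink first.

Emit:
{"method": "move_arm", "body": {
  "plan": [
    [0, 0, -0.8, -15, -18.5, 0.8, 1],
    [0, 0, -0.8, -15, -18.5, 0.8, 1],
    [0, 0, -0.8, -15, -18.5, 0.8, 1],
    [0, 0, -0.8, -15, -18.5, 0.8, 1],
    [0, 0, -0.8, -15, -18.5, 0.8, 1]
  ],
  "squeeze": 60
}}

```text
time_s: 2.8
position: [0.2468, 0.306, 0.2234]
tool_rot: [[-0.963, 0.268, 0.0], [0.268, 0.963, -0.0], [-0.0, 0.0, -1.0]]
ft_force: [1.3, 0.3, 0.8]
grip_width: 0.0853
gripper_force: 0.0
```

Emit:
{"method": "move_arm", "body": {
  "plan": [
    [0, 0, 0, -15, -18.5, 0.8, 1],
    [0, 0, 0, -15, -18.5, 0.8, 1],
    [0, 0, 0, -15, -18.5, 0.8, 1],
    [0, 0, 0, -15, -18.5, 0.8, 1],
    [0, 0, 0, -15, -18.5, 0.8, 1]
  ]
}}

```text
time_s: 3.3
position: [0.3422, 0.0873, 0.2156]
tool_rot: [[-0.963, 0.269, 0.001], [0.269, 0.963, -0.0], [-0.001, 0.0, -1.0]]
ft_force: [0.8, 0.9, -0.0]
grip_width: 0.0855
gripper_force: 0.0
```

Emit:
{"method": "move_arm", "body": {
  "plan": [
    [0, 0, 0, -15, -18.5, 0.8, 1],
    [0, 0, 0, -15, -18.5, 0.8, 1],
    [0, 0, 0, -15, -18.5, 0.8, 1],
    [0, 0, 0, -15, -18.5, 0.8, 1],
    [0, 0, 0, -15, -18.5, 0.8, 1]
  ]
}}

```text
time_s: 3.8
position: [0.4373, -0.1315, 0.2072]
tool_rot: [[-0.963, 0.269, 0.0], [0.269, 0.963, -0.0], [-0.001, -0.0, -1.0]]
ft_force: [0.6, -0.0, 0.8]
grip_width: 0.0856
gripper_force: 0.0
```

Emit:
{"method": "move_arm", "body": {
  "plan": [
    [0, 0, 0, -15, -18.5, 0.8, 1],
    [0, 0, 0, -15, -18.5, 0.8, 1],
    [0, 0, 0, -15, -18.5, 0.8, 1],
    [0, 0, 0, -15, -18.5, 0.8, 1],
    [0, 0, 0, -15, -18.5, 0.8, 1]
  ]
}}

```text
time_s: 4.3
position: [0.5321, -0.3497, 0.1988]
tool_rot: [[-0.963, 0.269, -0.0], [0.269, 0.963, -0.0], [-0.0, -0.0, -1.0]]
ft_force: [0.7, -0.3, -0.1]
grip_width: 0.0855
gripper_force: 0.0
```

```bash
python3 go.py 540 -388 100 74.5
```

```text
t 4.3 pos [ 532.1 -349.7  198.8] phi 74.42 -> turn [-0.01  0.   -0.08] shift [-1.78 -3.48  9.88] w 85.5 F [ 0.7 -0.3 -0.1] g 0.0
```

Emit:
{"method": "move_arm", "body": {
  "plan": [
    [0, 0, 0, -1.7, -3.5, 5, 1],
    [0, 0, 0, -1.7, -3.5, 10, 1],
    [0, 0, 0, -1.7, -3.5, 14, 1],
    [0, 0, 0, -1.7, -3.5, 16.8, 1],
    [0, 0, 0, -1.7, -3.5, 16.8, 1]
  ]
}}

```text
time_s: 4.8
position: [0.5369, -0.3838, 0.0268]
tool_rot: [[-0.963, 0.268, -0.006], [0.268, 0.963, 0.006], [0.008, 0.004, -1.0]]
ft_force: [0.1, -0.4, 0.4]
grip_width: 0.0855
gripper_force: 0.0
```

```bash
python3 go.py 540 -388 2 74.5; python3 - <<'E'
from h import *
s=env.get_image('scene');t=env.get_image('top')
a=cv2.resize(s['color'][200:320,80:220],None,fx=4,fy=4,interpolation=3);b=cv2.resize(t['color'][160:300,450:530],None,fx=3.43,fy=3.43,interpolation=3)[:480]
cv2.imwrite('pics/g1.png',np.hstack([a[:480],b[:480]])[:,:800,::-1])
E
```

```text
t 4.8 pos [ 536.9 -383.8   26.8] phi 74.47 -> turn [ 0.25 -0.43 -0.03] shift [-0.43 -0.33  2.47] w 85.5 F [ 0.1 -0.4  0.4] g 0.0
```

View pics/g1.png

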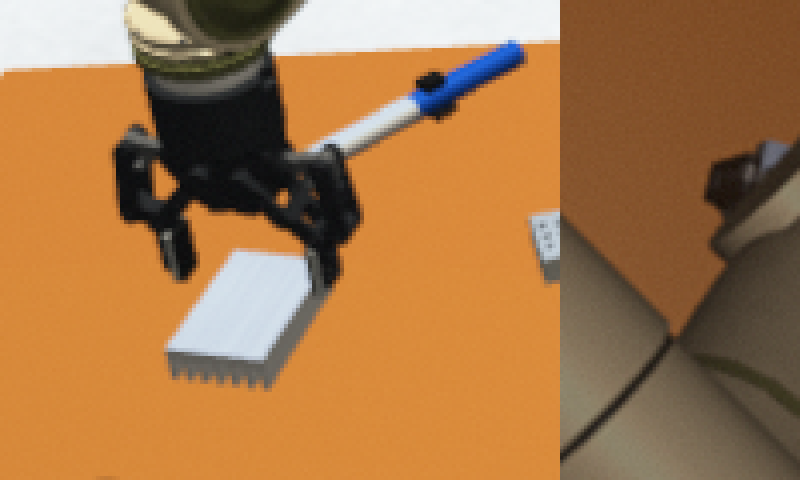

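```bash
python3 - <<'E'
from h import *
s=env.get_image('scene')
for z in(.03,.04):
  a,b=back(s,(80+180/4,200+278/4),z),back(s,(80+325/4,200+287/4),z);print(a,b,(a+b)/2,np.linalg.norm(a-b))
E
```

```text
[ 0.52106466 -0.43295452  0.03      ] [ 0.53987872 -0.34045023  0.03      ] [ 0.53047169 -0.38670237  0.03      ] 0.09439816231560653
[ 0.53456899 -0.42901619  0.04      ] [ 0.55317573 -0.3375312   0.04      ] [ 0.54387236 -0.3832737   0.04      ] 0.09335799723293646
```

Emit:
{"method": "move_arm", "body": {
  "plan": [
    [0.2, -0.4, 0, -0.4, -0.4, 0, 1],
    [0.2, -0.4, 0, -0.4, -0.4, 1, 1],
    [0.2, -0.4, 0, -0.4, -0.4, 2, 1],
    [0.2, -0.4, 0, -0.4, -0.4, 2.5, 1],
    [0.2, -0.4, 0, -0.4, -0.4, 2.5, -1]
  ]
}}

```text
time_s: 5.45
position: [0.541, -0.3897, 0.0051]
tool_rot: [[-0.964, 0.268, 0.004], [0.268, 0.964, -0.004], [-0.005, -0.002, -1.0]]
ft_force: [0.4, 0.2, -0.4]
grip_width: 0.0732
gripper_force: 0.0
```

Emit:
{"method": "move_arm", "body": {
  "plan": [
    [0, 0, 0, 0, 0, 0, -1],
    [0, 0, 0, 0, 0, 0, -1],
    [0, 0, 0, 0, 0, 0, -1],
    [0, 0, 0, 0, 0, 0, -1],
    [0, 0, 0, 0, 0, 0, -1]
  ]
}}

```text
time_s: 5.95
position: [0.5415, -0.3903, 0.0065]
tool_rot: [[-0.964, 0.268, 0.006], [0.267, 0.964, -0.005], [-0.007, -0.004, -1.0]]
ft_force: [-0.4, -0.1, 1.8]
grip_width: 0.062
gripper_force: 67.7
```

```bash
python3 go.py 540 -388 2 74.5
```

```text
t 5.95 pos [ 541.5 -390.3    6.5] phi 74.48 -> turn [-0.21  0.42 -0.02] shift [0.21 0.18 0.45] w 62.0 F [-0.4 -0.1  1.8] g 67.7
```

Emit:
{"method": "move_arm", "body": {
  "plan": [
    [-0.2, 0.4, 0, 0, 0, -2, -1],
    [-0.2, 0.4, 0, 0, 0, -5, -1],
    [-0.2, 0.4, 0, 0, 0, -9, -1],
    [-0.2, 0.4, 0, 0, 0, -12, -1],
    [-0.2, 0.4, 0, 0, 0, -12, -1]
  ]
}}

```text
time_s: 6.45
position: [0.542, -0.3908, 0.131]
tool_rot: [[-0.964, 0.267, 0.006], [0.267, 0.964, -0.006], [-0.007, -0.004, -1.0]]
ft_force: [0.7, 0.2, -1.8]
grip_width: 0.0626
gripper_force: 67.6
```

```bash
python3 go.py 470 8 120 67.8
```

```text
t 6.45 pos [ 542.  -390.8  131. ] phi 74.49 -> turn [-0.22  0.42  6.69] shift [17.61 36.5   0.82] w 62.6 F [ 0.7  0.2 -1.8] g 67.6
```

Emit:
{"method": "move_arm", "body": {
  "plan": [
    [0, 0, 0, 2.5, 5, 0, -1],
    [0, 0, 0, 4, 8.5, 0, -1],
    [0, 0, 0, 6, 12.5, 0, -1],
    [0, 0, 0, 7.8, 16, 0, -1],
    [0, 0, 0, 8.8, 18.2, 0, -1]
  ]
}}

```text
time_s: 6.95
position: [0.5031, -0.1876, 0.1252]
tool_rot: [[-0.964, 0.266, -0.003], [0.266, 0.964, 0.002], [0.003, 0.001, -1.0]]
ft_force: [0.6, -0.3, -2.3]
grip_width: 0.0624
gripper_force: 67.5
```

Emit:
{"method": "move_arm", "body": {
  "plan": [
    [0, 0, 2, 2, 4, 0, -1],
    [0, 0, 4, 4, 8.5, 0, -1],
    [0, 0, 6.7, 6, 12.5, 0, -1],
    [0, 0, 6.7, 7.8, 16, 0.5, -1],
    [0, 0, 6.7, 8.8, 18.2, 0.9, -1]
  ]
}}

```text
time_s: 7.45
position: [0.4667, 0.0108, 0.1163]
tool_rot: [[-0.926, 0.377, -0.002], [0.377, 0.926, 0.001], [0.003, -0.0, -1.0]]
ft_force: [-0.2, -0.7, -2.1]
grip_width: 0.0623
gripper_force: 67.5
```

Emit:
{"method": "move_arm", "body": {
  "plan": [
    [0, 0, 0, 0, 0, 4, -1],
    [0, 0, 0, 0, 0, 7, -1],
    [0, 0, 0, 0, 0, 7, -1],
    [0, 0, 0, 0, 0, 7, -1]
  ]
}}

```text
time_s: 7.85
position: [0.4684, 0.0082, 0.0473]
tool_rot: [[-0.926, 0.378, -0.001], [0.378, 0.926, 0.0], [0.001, -0.0, -1.0]]
ft_force: [0.3, -0.0, -1.5]
grip_width: 0.0621
gripper_force: 67.4
```

```bash
python3 go.py 470 8 16 67.8; cat > chk.py <<'E'
# chk.py name z0mm x y : fit held/placed part in both cameras
import sys
from h import *
n,z0,x,y=sys.argv[1],float(sys.argv[2])/1e3,float(sys.argv[3])/1e3,float(sys.argv[4])/1e3
P=[env.get_image('scene'),env.get_image('top')];cs=[]
for p in P:
    e=proj(p,np.array([[x,y,z0+.01]]))[0]
    A=[d for d in env.outline_of(n,p) if np.hypot(*(np.array(d['bbox'][:2])-e))<25]
    if A:
        v,c=fit(n,[(p,A[0]['mask'])],(x,y),z0);print(n,np.round([v[0]*1e3,v[1]*1e3,np.degrees(v[2])],1),round(c,3),A[0]['bbox'])
    else: print('none')
    q=p['color'].copy()
    for P_ in M[n]:pass
    u,w=map(int,e);cs.append(cv2.resize(q[w-45:w+45,u-45:u+45],(400,400),interpolation=3))
if len(sys.argv)>5: cv2.imwrite(sys.argv[5],np.hstack(cs)[:,:,::-1])
E
python3 chk.py heat_sink 55 470 8 pics/c1.png
```

```text
t 7.85 pos [468.4   8.2  47.3] phi 67.77 -> turn [-0.01 -0.08 -0.03] shift [-0.16  0.04  3.13] w 62.1 F [ 0.3 -0.  -1.5] g 67.4
heat_sink [489.9   3.9 169.1] 0.167 [293.9, 239.7, 29.4, 34.8]
none
```

View pics/c1.png

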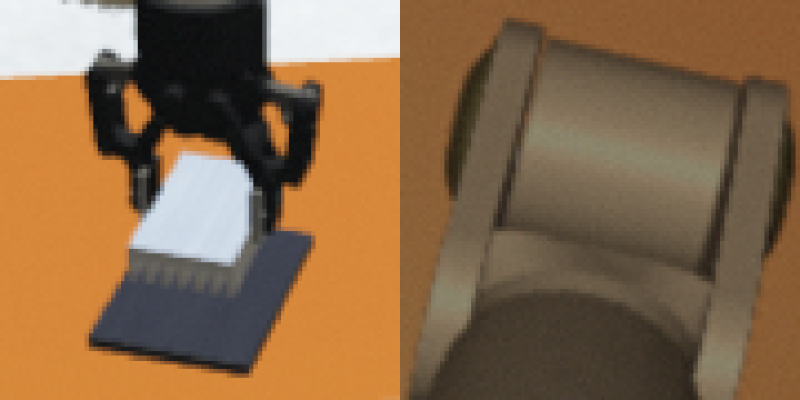

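Emit:
{"method": "move_arm", "body": {
  "plan": [
    [0, 0, 0, -0.3, 0, 1.2, -1],
    [0, 0, 0, -0.3, 0, 2, -1],
    [0, 0, 0, -0.3, 0, 2.6, -1],
    [0, 0, 0, -0.3, 0, 2.8, -1],
    [0, 0, 0, -0.3, 0, 2.8, -1]
  ]
}}

```text
time_s: 8.55
position: [0.4711, 0.0071, 0.0189]
tool_rot: [[-0.926, 0.378, -0.001], [0.378, 0.926, 0.0], [0.001, -0.0, -1.0]]
ft_force: [-0.2, -0.2, -2.2]
grip_width: 0.0625
gripper_force: 67.5
```

```bash
python3 go.py 471.5 7.5 16 67.8; python3 chk.py heat_sink 12 470 8; python3 go.py 471.5 7.5 16 67.8
```

```text
t 8.55 pos [471.1   7.1  18.9] phi 67.78 -> turn [-0.01 -0.06 -0.02] shift [-0.02  0.05  0.29] w 62.5 F [-0.2 -0.2 -2.2] g 67.5
heat_sink [466.7   1.9 170.9] 0.219 [293.1, 249.8, 29.9, 26.4]
none
t 8.75 pos [471.4   7.1  19.5] phi 67.79 -> turn [ 0.    0.03 -0.01] shift [0.01 0.04 0.35] w 62.1 F [-0.4 -0.1 -2.3] g 67.5
```

Emit:
{"method": "move_arm", "body": {
  "plan": [
    [0, 0, 0, 0, 0, 0.2, -1],
    [0, 0, 0, 0, 0, 0.2, -1]
  ]
}}

```text
time_s: 8.95
position: [0.4712, 0.0071, 0.0173]
tool_rot: [[-0.926, 0.378, -0.0], [0.378, 0.926, 0.0], [0.0, 0.0, -1.0]]
ft_force: [-0.6, -0.6, -2.3]
grip_width: 0.0625
gripper_force: 67.5
```

Emit:
{"method": "move_arm", "body": {
  "plan": [
    [0, 0, 0, 0, 0, 0.1, -1],
    [0, 0, 0, 0, 0, 0.1, -1]
  ]
}}

```text
time_s: 9.15
position: [0.4713, 0.0071, 0.0165]
tool_rot: [[-0.926, 0.378, 0.0], [0.378, 0.926, -0.0], [-0.0, -0.0, -1.0]]
ft_force: [-0.8, 0.0, 2.2]
grip_width: 0.062
gripper_force: 67.9
```

Emit:
{"method": "move_arm", "body": {
  "plan": [
    [0, 0, 0, 0, 0, 0, 0.9],
    [0, 0, 0, 0, 0, 0, 1],
    [0, 0, 0, 0, 0, 0, 1],
    [0, 0, 0, 0, 0, -2, 1],
    [0, 0, 0, 0, 0, -6, 1]
  ]
}}

```text
time_s: 9.65
position: [0.47, 0.0073, 0.0752]
tool_rot: [[-0.926, 0.378, -0.005], [0.378, 0.926, 0.001], [0.006, -0.001, -1.0]]
ft_force: [-0.1, -0.0, 0.0]
grip_width: 0.0853
gripper_force: 0.0
```

Emit:
{"method": "move_arm", "body": {
  "plan": [
    [0, 0, 0, 0, 0, -5, 1],
    [0, 0, 0, 0, 0, -8, 1],
    [0, 0, 0, 0, 3, -10, 1],
    [0, 0, 0, 0, 8, -10, 0.5],
    [0, 0, 0, 0, 13, -10, 0.5]
  ]
}}

```text
time_s: 10.15
position: [0.5212, 0.1286, 0.1773]
tool_rot: [[-0.925, 0.38, 0.002], [0.38, 0.925, -0.0], [-0.002, 0.001, -1.0]]
ft_force: [0.3, -1.1, -0.1]
grip_width: 0.0643
gripper_force: 0.0
```

```bash
python3 go.py 561 387 120 74.3
```

```text
t 10.15 pos [521.2 128.6 177.3] phi 67.69 -> turn [ 0.04  0.11 -6.61] shift [ 6.13 25.41  5.74] w 64.3 F [ 0.3 -1.1 -0.1] g 0.0
```

Emit:
{"method": "move_arm", "body": {
  "plan": [
    [0, 0, -6.6, 6.1, 25.4, 3, 0.4],
    [0, 0, -6.6, 6.1, 25.4, 3, 0.4],
    [0, 0, -6.6, 6.1, 25.4, 3, 0.4],
    [0, 0, -6.6, 6.1, 25.4, 3, 0.4],
    [0, 0, -6.6, 6.1, 25.4, 3, 0.4]
  ]
}}

```text
time_s: 10.65
position: [0.5579, 0.375, 0.1474]
tool_rot: [[-0.963, 0.269, -0.0], [0.269, 0.963, -0.0], [0.0, -0.0, -1.0]]
ft_force: [1.3, -1.2, 0.7]
grip_width: 0.0599
gripper_force: 0.0
```

```bash
python3 chk.py heat_sink 10 470 8 pics/c2.png;python3 chk.py press_plate 0 470 8; python3 chk.py circuit_board 0 561 387;  python3 go.py 561 387 40 74.3
```

```text
heat_sink [471.7   9.3 157.4] 0.083 [297.4, 250.3, 38.4, 26.6]
heat_sink [469.1  10.8 158.1] 0.046 [343.5, 254.1, 47.0, 51.2]
press_plate [473.8   7.1 158. ] 0.624 [294.8, 259.1, 51.3, 30.9]
press_plate [467.9   8.7 157.8] 0.507 [343.8, 256.9, 59.1, 72.5]
circuit_board [565.4 383.8 164.8] 0.039 [443.2, 268.4, 26.9, 26.3]
none
t 11.25 pos [558.3 372.2 148.2] phi 74.32 -> turn [0.01 0.02 0.02] shift [ 0.14  1.49 10.82] w 59.7 F [-0.2 -0.6 -0.2] g 0.0
```

View pics/c2.png

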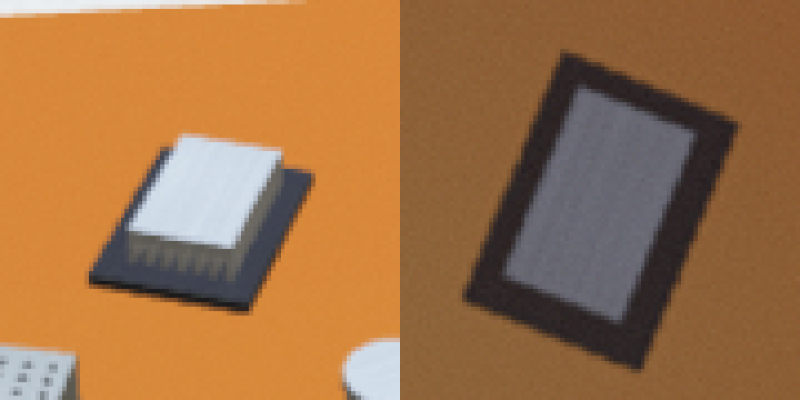

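```bash
python3 go.py 562 383 40 74.3;python3 go.py 562 383 6 74.3
```

```text
t 11.25 pos [558.3 372.2 148.2] phi 74.32 -> turn [0.01 0.02 0.02] shift [-0.06  1.13 10.82] w 59.7 F [-0.2 -0.6 -0.2] g 0.0
t 11.25 pos [558.3 372.2 148.2] phi 74.32 -> turn [0.01 0.02 0.02] shift [-0.06  1.13 14.22] w 59.7 F [-0.2 -0.6 -0.2] g 0.0
```

Emit:
{"method": "move_arm", "body": {
  "plan": [
    [0, 0, 0, -0.1, 1.1, 4, 0.4],
    [0, 0, 0, -0.1, 1.1, 8, 0.4],
    [0, 0, 0, -0.1, 1.1, 9.5, 0.4],
    [0, 0, 0, -0.1, 1.1, 9.5, 0.4],
    [0, 0, 0, -0.1, 1.1, 9.5, 0.4]
  ]
}}

```text
time_s: 11.75
position: [0.5626, 0.3833, 0.0538]
tool_rot: [[-0.963, 0.27, 0.001], [0.27, 0.963, 0.001], [-0.001, 0.001, -1.0]]
ft_force: [-0.6, -0.2, 0.1]
grip_width: 0.0595
gripper_force: 0.0
```

```bash
python3 go.py 562 383 6 74.3; python3 - <<'E'
from h import *
s=env.get_image('scene')
cv2.imwrite('pics/b1.png',cv2.resize(s['color'][215:305,390:500],None,fx=6,fy=6,interpolation=3)[:,:,::-1])
E
```

```text
t 11.75 pos [562.6 383.3  53.8] phi 74.36 -> turn [0.05 0.06 0.06] shift [ 0.05 -0.04  4.78] w 59.5 F [-0.6 -0.2  0.1] g 0.0
```

View pics/b1.png

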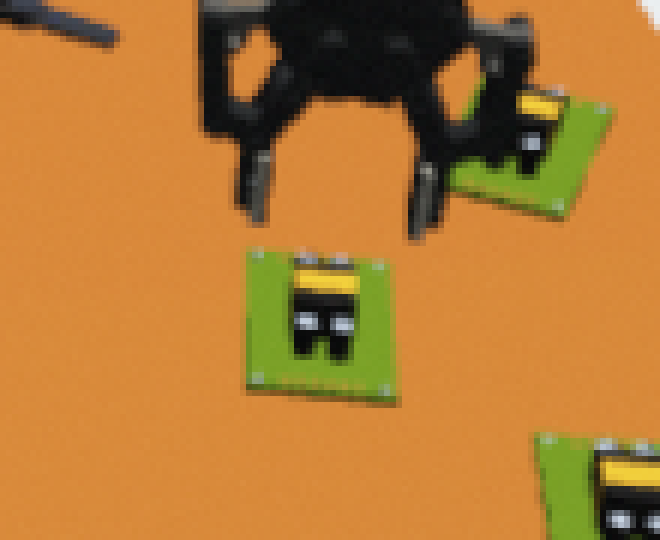

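```bash
python3 - <<'E'
from h import *
s=env.get_image('scene')
for z in(.054,.06,.066):print(back(s,(446,253.5),z))
print(back(s,(444.5,261.8),.026))
E
```

```text
[0.56832602 0.38412476 0.054     ]
[0.57632776 0.38100321 0.06      ]
[0.5843295  0.37788166 0.066     ]
[0.56637688 0.38438305 0.026     ]
```

Emit:
{"method": "move_arm", "body": {
  "plan": [
    [0, 0, 0, 0, 0, 2, 0.4],
    [0, 0, 0, 0, 0, 4, 0.4],
    [0, 0, 0, 0, 0, 4.7, 0.4],
    [0, 0, 0, 0, 0, 4.7, 0.4],
    [0, 0, 0, 0, 0, 4.7, -1]
  ],
  "squeeze": 40
}}

```text
time_s: 12.35
position: [0.5627, 0.3835, 0.0072]
tool_rot: [[-0.963, 0.269, 0.002], [0.269, 0.963, 0.001], [-0.002, 0.001, -1.0]]
ft_force: [0.3, -0.0, -0.1]
grip_width: 0.0465
gripper_force: 0.0
```

Emit:
{"method": "move_arm", "body": {
  "plan": [
    [0, 0, 0, 0, 0, 0, -1],
    [0, 0, 0, 0, 0, 0, -1],
    [0, 0, 0, 0, 0, 0, -1],
    [0, 0, 0, 0, 0, 0, -1],
    [0, 0, 0, 0, 0, 0, -1]
  ]
}}

```text
time_s: 12.85
position: [0.5626, 0.3836, 0.0072]
tool_rot: [[-0.963, 0.269, 0.002], [0.269, 0.963, 0.001], [-0.002, 0.002, -1.0]]
ft_force: [-0.6, -0.3, 7.2]
grip_width: 0.0252
gripper_force: 41.3
```

```bash
python3 go.py 562 383 6 74.3
```

```text
t 12.85 pos [562.6 383.6   7.2] phi 74.38 -> turn [0.09 0.11 0.08] shift [ 0.05 -0.07  0.12] w 25.2 F [-0.6 -0.3  7.2] g 41.3
```

Emit:
{"method": "move_arm", "body": {
  "plan": [
    [0, 0, 0, 0, 0, -2, -1],
    [0, 0, 0, 0, 0, -5, -1],
    [0, 0, 0, 0, 0, -9, -1],
    [0, 0, 0, 0, 0, -12, -1],
    [0, 0, 0, 0, 0, -12, -1]
  ]
}}

```text
time_s: 13.35
position: [0.5636, 0.3841, 0.1309]
tool_rot: [[-0.963, 0.269, 0.008], [0.269, 0.963, 0.004], [-0.007, 0.006, -1.0]]
ft_force: [0.3, 0.4, -0.6]
grip_width: 0.0248
gripper_force: 40.4
```

```bash
python3 go.py 471 7 120 67.8; python3 chk.py circuit_board 120 563 384
```

```text
t 13.35 pos [563.6 384.1 130.9] phi 74.39 -> turn [0.34 0.36 6.59] shift [ -1.23 -38.82   0.88] w 24.8 F [ 0.3  0.4 -0.6] g 40.4
circuit_board [562.5 385.7 165. ] 0.246 [449.4, 231.7, 27.7, 25.4]
circuit_board [582.  374.9 126.2] 0.922 [184.3, 194.8, 12.7, 12.7]
```

Emit:
{"method": "move_arm", "body": {
  "plan": [
    [0, 0, 0, -0.3, -5, 0, -1],
    [0, 0, 0, -0.6, -10, 0, -1],
    [0, 0, 0, -0.6, -14, 0, -1],
    [0, 0, 0, -0.6, -18, 0, -1],
    [0, 0, 0, -0.6, -20, 0, -1]
  ]
}}

```text
time_s: 14.05
position: [0.5124, 0.1865, 0.1246]
tool_rot: [[-0.963, 0.271, -0.003], [0.271, 0.963, -0.001], [0.003, -0.002, -1.0]]
ft_force: [0.2, 0.9, -0.6]
grip_width: 0.0251
gripper_force: 40.4
```

Emit:
{"method": "move_arm", "body": {
  "plan": [
    [0, 0, 2, -0.3, -4, 0, -1],
    [0, 0, 4, -0.6, -8, 0, -1],
    [0, 0, 6.6, -0.6, -12, 0, -1],
    [0, 0, 6.6, -0.6, -16, 0, -1],
    [0, 0, 6.6, -0.6, -18.8, 0, -1]
  ]
}}

```text
time_s: 14.55
position: [0.4678, 0.0046, 0.1248]
tool_rot: [[-0.925, 0.379, -0.003], [0.379, 0.925, 0.0], [0.002, -0.001, -1.0]]
ft_force: [0.1, 0.7, -1.0]
grip_width: 0.025
gripper_force: 40.5
```

```bash
python3 go.py 469.7 7.7 46 67.8
```

```text
t 14.55 pos [467.8   4.6 124.8] phi 67.71 -> turn [-0.04 -0.14 -0.09] shift [-0.08  0.37  7.88] w 25.0 F [ 0.1  0.7 -1. ] g 40.5
```

Emit:
{"method": "move_arm", "body": {
  "plan": [
    [0, 0, 0, 0, 0.2, 4, -1],
    [0, 0, 0, 0, 0.2, 7, -1],
    [0, 0, 0, 0, 0.2, 7.8, -1],
    [0, 0, 0, 0, 0.2, 7.8, -1],
    [0, 0, 0, 0, 0.2, 7.8, -1]
  ]
}}

```text
time_s: 15.05
position: [0.4704, 0.0083, 0.0485]
tool_rot: [[-0.926, 0.378, 0.001], [0.378, 0.926, -0.0], [-0.001, 0.0, -1.0]]
ft_force: [1.1, 0.2, -1.3]
grip_width: 0.025
gripper_force: 40.4
```

```bash
python3 go.py 469.7 7.7 46 67.8;python3 chk.py circuit_board 40 470 8 pics/c3.png; python3 go.py 469.7 7.7 41 67.8
```

```text
t 15.05 pos [470.4   8.3  48.5] phi 67.81 -> turn [0.01 0.05 0.01] shift [ 0.04 -0.08  0.25] w 25.0 F [ 1.1  0.2 -1.3] g 40.4
circuit_board [472.1   9.8 156.4] 0.228 [297.4, 244.4, 34.5, 24.4]
none
t 15.25 pos [470.3   8.2  48.7] phi 67.8 -> turn [0.02 0.11 0.  ] shift [ 0.04 -0.08  0.77] w 24.7 F [ 0.4 -0.5 -2.4] g 40.4
```

View pics/c3.png

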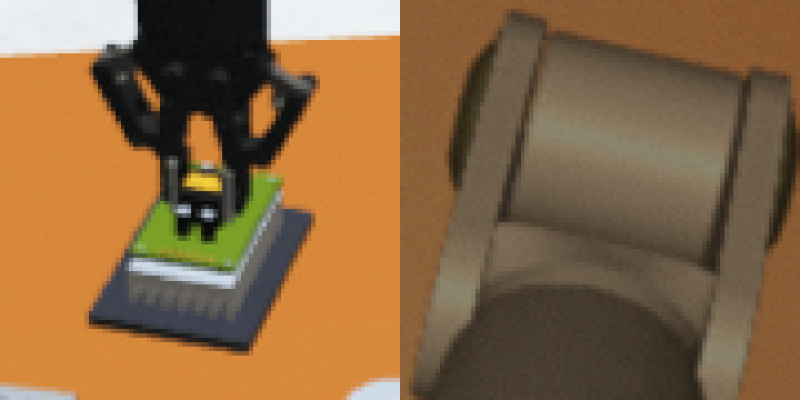

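Emit:
{"method": "move_arm", "body": {
  "plan": [
    [0, 0, 0, 0, -0.1, 0.3, -1],
    [0, 0, 0, 0, -0.1, 0.6, -1],
    [0, 0, 0, 0, -0.1, 0.6, -1]
  ]
}}

```text
time_s: 15.55
position: [0.4693, 0.0073, 0.0415]
tool_rot: [[-0.926, 0.378, -0.001], [0.378, 0.926, 0.0], [0.001, -0.0, -1.0]]
ft_force: [-0.6, -0.0, -0.4]
grip_width: 0.0249
gripper_force: 40.4
```

Emit:
{"method": "move_arm", "body": {
  "plan": [
    [0, 0, 0, 0, 0, 0.1, -1],
    [0, 0, 0, 0, 0, 0.1, -1]
  ]
}}

```text
time_s: 15.75
position: [0.4694, 0.0073, 0.0411]
tool_rot: [[-0.926, 0.378, 0.0], [0.378, 0.926, -0.0], [-0.0, -0.0, -1.0]]
ft_force: [-3.0, -0.4, 4.0]
grip_width: 0.0251
gripper_force: 41.2
```

Emit:
{"method": "move_arm", "body": {
  "plan": [
    [0, 0, 0, 0, 0, 0.1, -1],
    [0, 0, 0, 0, 0, 0.1, -1]
  ]
}}

```text
time_s: 15.95
position: [0.4695, 0.0073, 0.0411]
tool_rot: [[-0.926, 0.378, 0.001], [0.378, 0.926, -0.0], [-0.001, -0.0, -1.0]]
ft_force: [-7.2, 1.0, 18.0]
grip_width: 0.0253
gripper_force: 42.9
```

Emit:
{"method": "move_arm", "body": {
  "plan": [
    [0, 0, 0, 0, 0, -0.15, -1],
    [0, 0, 0, 0, 0, -0.15, 0.3],
    [0, 0, 0, 0, 0, -0.15, 0.3],
    [0, 0, 0, 0, 0, -0.15, 0.3],
    [0, 0, 0, 0, 0, -3, 0.3]
  ]
}}

```text
time_s: 16.45
position: [0.468, 0.0076, 0.0678]
tool_rot: [[-0.926, 0.378, -0.006], [0.378, 0.926, 0.002], [0.006, -0.001, -1.0]]
ft_force: [-0.1, -1.0, 0.1]
grip_width: 0.0558
gripper_force: 0.0
```

Emit:
{"method": "move_arm", "body": {
  "plan": [
    [0, 0, 0, 0, 0, -5, 0.8],
    [0, 0, 0, 0, 0, -8, 0.8],
    [0, 0, 0, -4, -3, -10, 0.8],
    [0, 0, 0, -8, -4, -10, 0.8],
    [0, 0, 0, -12, -5, -10, 0.8]
  ]
}}

```text
time_s: 16.95
position: [0.563, -0.0859, 0.1707]
tool_rot: [[-0.926, 0.379, 0.002], [0.379, 0.926, -0.001], [-0.002, 0.0, -1.0]]
ft_force: [-0.3, 0.5, -0.7]
grip_width: 0.0774
gripper_force: 0.0
```

```bash
python3 go.py 651 -109 120 74.4
```

```text
t 16.95 pos [563.  -85.9 170.7] phi 67.75 -> turn [-0.01  0.11 -6.65] shift [-9.01  1.2   5.09] w 77.4 F [-0.3  0.5 -0.7] g 0.0
```

Emit:
{"method": "move_arm", "body": {
  "plan": [
    [0, 0, -6.6, -4, 0.6, 3, 0.8],
    [0, 0, -6.6, -8, 1.2, 6, 0.8],
    [0, 0, -6.6, -9, 1.2, 9, 0.8],
    [0, 0, -6.6, -9, 1.2, 9.5, 0.8],
    [0, 0, -6.6, -9, 1.2, 9.5, 0.8]
  ]
}}

```text
time_s: 17.45
position: [0.6487, -0.107, 0.0742]
tool_rot: [[-0.963, 0.269, -0.002], [0.269, 0.963, 0.001], [0.003, 0.0, -1.0]]
ft_force: [-0.2, -0.4, 0.9]
grip_width: 0.0769
gripper_force: 0.0
```

```bash
python3 chk.py circuit_board 34 470 8; python3 chk.py heat_sink 10 470 8; python3 go.py 651 -109 8 74.4;python3 - <<'E'
from h import *
s=env.get_image('scene');t=env.get_image('top')
a=cv2.resize(s['color'][220:330,200:340],(763,600),interpolation=3)
cv2.imwrite('pics/d1.png',a[:,:,::-1])
E
```

```text
circuit_board [474.6  10.1 159.3] 0.075 [297.9, 246.7, 31.8, 29.3]
circuit_board [484.2  12.  144.5] 0.847 [342.1, 240.5, 16.5, 18.0]
heat_sink [478.7  15.4 163. ] 0.684 [299.4, 253.5, 36.3, 27.0]
none
t 17.85 pos [ 649.6 -107.3   75.8] phi 74.39 -> turn [-0.01  0.08 -0.01] shift [-0.17 -0.13  6.78] w 76.6 F [-0.1 -0.   0.3] g 0.0
```

View pics/d1.png

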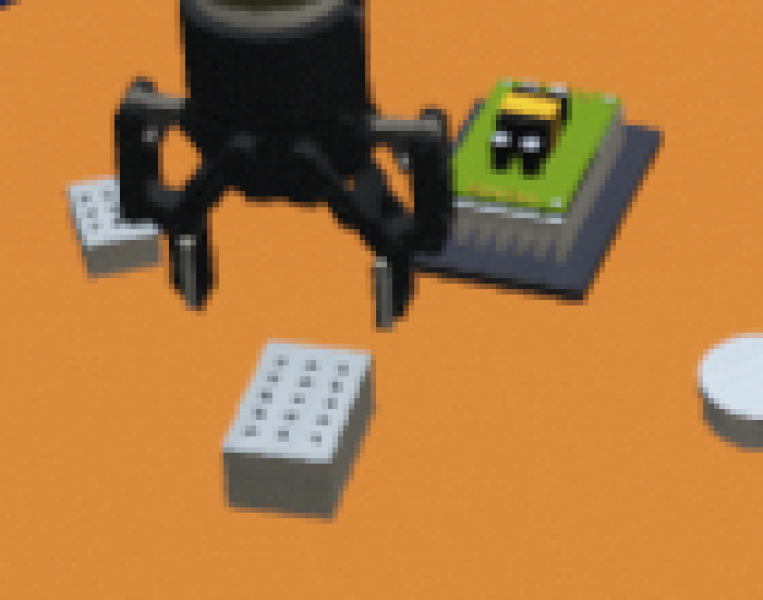

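Emit:
{"method": "move_arm", "body": {
  "plan": [
    [0, 0, 0, -0.2, -0.1, 2, 0.8],
    [0, 0, 0, -0.2, -0.1, 5, 0.8],
    [0, 0, 0, -0.2, -0.1, 6.8, 0.8],
    [0, 0, 0, -0.2, -0.1, 6.8, 0.8],
    [0, 0, 0, -0.2, -0.1, 6.8, -1]
  ],
  "squeeze": 30
}}

```text
time_s: 18.45
position: [0.6515, -0.1089, 0.0074]
tool_rot: [[-0.963, 0.269, 0.001], [0.269, 0.963, -0.0], [-0.001, -0.0, -1.0]]
ft_force: [-0.5, 0.4, 0.2]
grip_width: 0.0643
gripper_force: 0.0
```

Emit:
{"method": "move_arm", "body": {
  "plan": [
    [0, 0, 0, 0, 0, 0, -1],
    [0, 0, 0, 0, 0, 0, -1],
    [0, 0, 0, 0, 0, 0, -1],
    [0, 0, 0, 0, 0, 0, -1],
    [0, 0, 0, 0, 0, 0, -1]
  ]
}}

```text
time_s: 18.95
position: [0.652, -0.109, 0.0084]
tool_rot: [[-0.963, 0.269, 0.003], [0.269, 0.963, -0.001], [-0.003, -0.0, -1.0]]
ft_force: [-0.1, 0.4, 6.6]
grip_width: 0.0476
gripper_force: 32.2
```

```bash
python3 go.py 650 -109 8 74.3
```

```text
t 18.95 pos [ 652.  -109.     8.4] phi 74.38 -> turn [-0.01  0.17  0.08] shift [ 0.19 -0.05  0.04] w 47.6 F [-0.1  0.4  6.6] g 32.2
```

Emit:
{"method": "move_arm", "body": {
  "plan": [
    [0, 0, 0, 0, 0, -2, -1],
    [0, 0, 0, 0, 0, -5, -1],
    [0, 0, 0, 0, 0, -9, -1],
    [0, 0, 0, 0, 0, -13, -1],
    [0, 0, 0, 0, 0, -13, -1]
  ]
}}

```text
time_s: 19.45
position: [0.6533, -0.1095, 0.1433]
tool_rot: [[-0.963, 0.269, 0.011], [0.269, 0.963, -0.004], [-0.011, -0.001, -1.0]]
ft_force: [-0.3, -0.2, -0.9]
grip_width: 0.0473
gripper_force: 31.5
```

```bash
python3 go.py 471.2 7.1 130 67.8
```

```text
t 19.45 pos [ 653.3 -109.5  143.3] phi 74.39 -> turn [-0.01  0.64  6.59] shift [20.69  6.33  1.1 ] w 47.3 F [-0.3 -0.2 -0.9] g 31.5
```

Emit:
{"method": "move_arm", "body": {
  "plan": [
    [0, 0, 2, 4, 1.2, 0, -1],
    [0, 0, 4, 8.5, 2.6, 0, -1],
    [0, 0, 6.6, 13, 4, 0, -1],
    [0, 0, 6.6, 17, 5.2, 0, -1],
    [0, 0, 6.6, 20, 6.2, 0, -1]
  ]
}}

```text
time_s: 19.95
position: [0.4725, 0.0061, 0.1364]
tool_rot: [[-0.926, 0.378, -0.002], [0.378, 0.926, 0.0], [0.002, -0.0, -1.0]]
ft_force: [1.4, 0.0, 0.1]
grip_width: 0.0479
gripper_force: 31.3
```

Emit:
{"method": "move_arm", "body": {
  "plan": [
    [0, 0, 0, 0.2, 0, 1, -1],
    [0, 0, 0, 0.5, 0, 3, -1],
    [0, 0, 0, 0.5, 0, 4, -1],
    [0, 0, 0, 0.5, 0, 4, -1]
  ]
}}

```text
time_s: 20.35
position: [0.4704, 0.0064, 0.0953]
tool_rot: [[-0.926, 0.379, -0.003], [0.379, 0.926, 0.001], [0.003, -0.0, -1.0]]
ft_force: [0.7, 0.6, 0.3]
grip_width: 0.0476
gripper_force: 31.4
```

```bash
python3 go.py 471.2 7.1 46 67.8
```

```text
t 20.35 pos [470.4   6.4  95.3] phi 67.76 -> turn [-0.03 -0.17 -0.04] shift [-0.06  0.1   4.93] w 47.6 F [0.7 0.6 0.3] g 31.4
```

Emit:
{"method": "move_arm", "body": {
  "plan": [
    [0, 0, 0, -0.1, 0.1, 1.5, -1],
    [0, 0, 0, -0.1, 0.1, 3, -1],
    [0, 0, 0, -0.1, 0.1, 4.2, -1],
    [0, 0, 0, -0.1, 0.1, 4.6, -1],
    [0, 0, 0, -0.1, 0.1, 4.6, -1]
  ]
}}

```text
time_s: 20.85
position: [0.4723, 0.0069, 0.0507]
tool_rot: [[-0.926, 0.378, -0.0], [0.378, 0.926, 0.0], [0.0, -0.0, -1.0]]
ft_force: [0.1, 0.7, -1.1]
grip_width: 0.0474
gripper_force: 31.4
```

```bash
python3 go.py 471.2 7.1 46 67.8
```

```text
t 20.85 pos [472.3   6.9  50.7] phi 67.76 -> turn [-0.   -0.02 -0.04] shift [ 0.11 -0.02  0.47] w 47.4 F [ 0.1  0.7 -1.1] g 31.4
```

Emit:
{"method": "move_arm", "body": {
  "plan": [
    [0, 0, 0, 0.1, 0, 0.2, -1],
    [0, 0, 0, 0.1, 0, 0.3, -1],
    [0, 0, 0, 0.1, 0, 0.3, -1]
  ]
}}

```text
time_s: 21.15
position: [0.4711, 0.0075, 0.0481]
tool_rot: [[-0.926, 0.378, 0.001], [0.378, 0.926, -0.0], [-0.001, 0.0, -1.0]]
ft_force: [-0.2, 0.2, -1.4]
grip_width: 0.0474
gripper_force: 31.4
```

Emit:
{"method": "move_arm", "body": {
  "plan": [
    [0, 0, 0, 0, 0, 0.1, -1],
    [0, 0, 0, 0, 0, 0.1, -1]
  ]
}}

```text
time_s: 21.35
position: [0.471, 0.0076, 0.0468]
tool_rot: [[-0.926, 0.378, 0.0], [0.378, 0.926, -0.0], [-0.0, 0.0, -1.0]]
ft_force: [0.3, -0.0, -0.9]
grip_width: 0.047
gripper_force: 31.4
```

Emit:
{"method": "move_arm", "body": {
  "plan": [
    [0, 0, 0, 0, 0, 0.1, -1],
    [0, 0, 0, 0, 0, 0.1, -1]
  ]
}}

```text
time_s: 21.55
position: [0.4711, 0.0076, 0.0464]
tool_rot: [[-0.926, 0.378, 0.001], [0.378, 0.926, -0.0], [-0.001, 0.0, -1.0]]
ft_force: [-2.4, 0.8, 6.2]
grip_width: 0.0474
gripper_force: 32.3
```

Emit:
{"method": "move_arm", "body": {
  "plan": [
    [0, 0, 0, 0, 0, 0, 0.8],
    [0, 0, 0, 0, 0, 0, 0.8],
    [0, 0, 0, 0, 0, 0, 0.8],
    [0, 0, 0, 0, 0, -2, 0.8],
    [0, 0, 0, 0, 0, -6, 0.8]
  ]
}}

```text
time_s: 22.05
position: [0.4697, 0.0078, 0.1046]
tool_rot: [[-0.926, 0.378, -0.006], [0.378, 0.926, 0.001], [0.006, -0.001, -1.0]]
ft_force: [0.6, -0.5, 0.4]
grip_width: 0.077
gripper_force: 0.0
```

Emit:
{"method": "move_arm", "body": {
  "plan": [
    [0, 0, 0, 0, 0, -5, 0.8],
    [0, 0, 0, 0, 2, -8, 0.8],
    [0, 0, 0, 2, 6, -10, 0.4],
    [0, 0, 0, 3, 10, -10, 0.4],
    [0, 0, 0, 4, 14, -10, 0.4]
  ]
}}

```text
time_s: 22.55
position: [0.487, 0.1538, 0.2066]
tool_rot: [[-0.926, 0.379, 0.002], [0.379, 0.926, 0.0], [-0.002, 0.001, -1.0]]
ft_force: [0.4, -0.2, -0.2]
grip_width: 0.0602
gripper_force: 0.0
```

```bash
python3 go.py 470.5 220 130 67.8
```

```text
t 22.55 pos [487.  153.8 206.6] phi 67.76 -> turn [ 0.04  0.09 -0.04] shift [4.04 5.5  7.66] w 60.2 F [ 0.4 -0.2 -0.2] g 0.0
```

Emit:
{"method": "move_arm", "body": {
  "plan": [
    [0, 0, 0, 3, 4, 3, 0.4],
    [0, 0, 0, 4, 5.5, 7, 0.4],
    [0, 0, 0, 4, 5.5, 10, 0.4],
    [0, 0, 0, 4, 5.5, 10.5, 0.4],
    [0, 0, 0, 4, 5.5, 10.5, 0.4]
  ]
}}

```text
time_s: 23.05
position: [0.4708, 0.2181, 0.1008]
tool_rot: [[-0.926, 0.378, -0.001], [0.378, 0.926, -0.0], [0.001, -0.001, -1.0]]
ft_force: [-0.0, 0.3, 0.4]
grip_width: 0.0596
gripper_force: 0.0
```

```bash
python3 chk.py shield_cover 38 470 8 pics/e1.png; python3 chk.py weight 0 470 221; python3 go.py 470.5 220 38 67.8;python3 - <<'E'
from h import *
s=env.get_image('scene')
a=cv2.resize(s['color'][190:290,330:430],(400,400),interpolation=3)
cv2.imwrite('pics/e1.png',np.hstack([a[:,:,::-1],cv2.imread('pics/e1.png')])[:,:])
E
python3 -c "
import cv2;a=cv2.imread('pics/e1.png');cv2.imwrite('pics/e1.png',cv2.resize(a,(798,266)))"
```

```text
shield_cover [472.9  10.2 158.2] 0.049 [298.6, 241.8, 24.3, 25.5]
shield_cover [468.3  11.4 156.1] 0.081 [342.6, 254.4, 31.9, 40.2]
weight [472.3 221.4   1.7] 0.063 [376.9, 243.1, 16.5, 30.9]
none
t 23.45 pos [471.  218.2 101.5] phi 67.76 -> turn [ 0.04  0.06 -0.04] shift [0.12 0.14 6.35] w 59.6 F [ 0.5 -0.2 -0.3] g 0.0
```

View pics/e1.png

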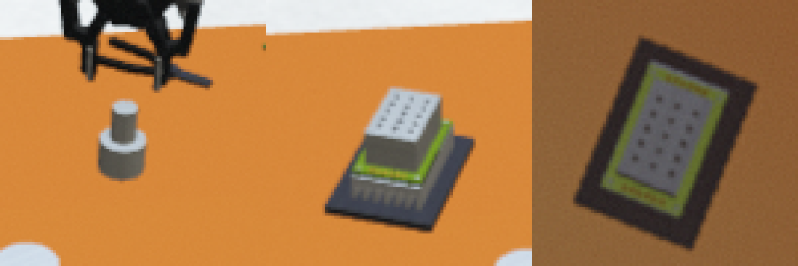

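Emit:
{"method": "move_arm", "body": {
  "plan": [
    [0, 0, 0, 0.1, 0.1, 1.5, 0.4],
    [0, 0, 0, 0.1, 0.1, 4, 0.4],
    [0, 0, 0, 0.1, 0.1, 6, 0.4],
    [0, 0, 0, 0.1, 0.1, 6.3, 0.4],
    [0, 0, 0, 0.1, 0.1, 6.3, -1]
  ],
  "squeeze": 80
}}

```text
time_s: 24.0
position: [0.4702, 0.2196, 0.0379]
tool_rot: [[-0.926, 0.378, -0.001], [0.378, 0.926, -0.0], [0.0, -0.0, -1.0]]
ft_force: [-0.1, -0.0, 0.4]
grip_width: 0.0462
gripper_force: 0.0
```

Emit:
{"method": "move_arm", "body": {
  "plan": [
    [0, 0, 0, 0, 0, 0, -1],
    [0, 0, 0, 0, 0, 0, -1],
    [0, 0, 0, 0, 0, 0, -1],
    [0, 0, 0, 0, 0, 0, -1],
    [0, 0, 0, 0, 0, 0, -1]
  ]
}}

```text
time_s: 24.5
position: [0.4708, 0.2199, 0.0391]
tool_rot: [[-0.926, 0.378, 0.002], [0.378, 0.926, 0.001], [-0.002, 0.001, -1.0]]
ft_force: [-0.5, 0.8, 6.1]
grip_width: 0.0237
gripper_force: 78.1
```

```bash
python3 go.py 470.5 220 38 67.8
```

```text
t 24.5 pos [470.8 219.9  39.1] phi 67.78 -> turn [ 0.09  0.12 -0.02] shift [0.03 0.   0.11] w 23.7 F [-0.5  0.8  6.1] g 78.1
```

Emit:
{"method": "move_arm", "body": {
  "plan": [
    [0, 0, 0, 0, 0, -2, -1],
    [0, 0, 0, 0, 0, -5, -1],
    [0, 0, 0, 0, 0, -9, -1],
    [0, 0, 0, 0, 0, -12, -1],
    [0, 0, 0, 0, 0, -12, -1]
  ]
}}

```text
time_s: 25.0
position: [0.4715, 0.22, 0.1613]
tool_rot: [[-0.926, 0.378, 0.007], [0.378, 0.926, 0.001], [-0.006, 0.004, -1.0]]
ft_force: [0.1, 0.3, -6.3]
grip_width: 0.0237
gripper_force: 79.6
```

```bash
python3 go.py 471.1 7.3 155 67.8
```

```text
t 25.0 pos [471.5 220.  161.3] phi 67.79 -> turn [ 0.23  0.35 -0.01] shift [ -8.   -19.71   0.6 ] w 23.7 F [ 0.1  0.3 -6.3] g 79.6
```

Emit:
{"method": "move_arm", "body": {
  "plan": [
    [0, 0, 0, -1.6, -4, 0, -1],
    [0, 0, 0, -3.4, -8.5, 0, -1],
    [0, 0, 0, -5.2, -13, 0, -1],
    [0, 0, 0, -7, -17, 0, -1],
    [0, 0, 0, -8, -19.7, 0, -1]
  ]
}}

```text
time_s: 25.5
position: [0.4688, 0.0045, 0.1562]
tool_rot: [[-0.925, 0.38, -0.003], [0.38, 0.925, 0.0], [0.003, -0.001, -1.0]]
ft_force: [1.2, 0.2, -5.3]
grip_width: 0.0236
gripper_force: 80.3
```

Emit:
{"method": "move_arm", "body": {
  "plan": [
    [0, 0, 0, 0, 0, 1, -1],
    [0, 0, 0, 0, 0, 3, -1],
    [0, 0, 0, 0, 0, 3.6, -1],
    [0, 0, 0, 0, 0, 3.6, -1],
    [0, 0, 0, 0, 0, 3.6, -1]
  ]
}}

```text
time_s: 26.0
position: [0.4697, 0.0075, 0.1218]
tool_rot: [[-0.926, 0.377, -0.0], [0.377, 0.926, 0.0], [0.0, -0.0, -1.0]]
ft_force: [0.2, -0.3, -4.4]
grip_width: 0.0237
gripper_force: 80.3
```

```bash
python3 go.py 471.1 7.3 111 67.8; python3 chk.py weight 80 470 8 pics/f1.png; python3 go.py 471.1 7.3 111 67.8
```

```text
t 26.0 pos [469.7   7.5 121.8] phi 67.83 -> turn [-0.   -0.02  0.03] shift [-0.13  0.04  1.08] w 23.7 F [ 0.2 -0.3 -4.4] g 80.3
weight [469.    9.9  -1.2] 0.169 [300.5, 223.1, 17.0, 33.7]
none
t 26.2 pos [469.9   7.2 122.3] phi 67.81 -> turn [0.01 0.06 0.01] shift [-0.1   0.05  1.13] w 23.8 F [ 0.6 -0.5 -4.5] g 80.3
```

View pics/f1.png

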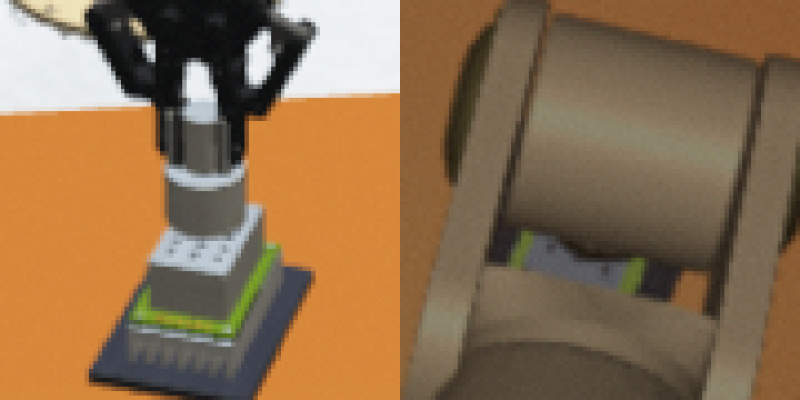

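Emit:
{"method": "move_arm", "body": {
  "plan": [
    [0, 0, 0, -0.1, 0, 0.5, -1],
    [0, 0, 0, -0.1, 0, 0.8, -1],
    [0, 0, 0, -0.1, 0, 0.9, -1],
    [0, 0, 0, -0.1, 0, 0.9, -1]
  ]
}}

```text
time_s: 26.6
position: [0.4705, 0.0067, 0.1126]
tool_rot: [[-0.926, 0.378, -0.001], [0.378, 0.926, 0.0], [0.001, -0.0, -1.0]]
ft_force: [0.5, -0.0, -5.0]
grip_width: 0.0235
gripper_force: 80.3
```

Emit:
{"method": "move_arm", "body": {
  "plan": [
    [0, 0, 0, 0, 0, 0.1, -1],
    [0, 0, 0, 0, 0, 0.1, -1]
  ]
}}

```text
time_s: 26.8
position: [0.4706, 0.0067, 0.1117]
tool_rot: [[-0.926, 0.378, -0.0], [0.378, 0.926, 0.0], [0.0, -0.0, -1.0]]
ft_force: [0.0, -0.2, -4.7]
grip_width: 0.0234
gripper_force: 80.3
```

Emit:
{"method": "move_arm", "body": {
  "plan": [
    [0, 0, 0, 0, 0, 0.1, -1],
    [0, 0, 0, 0, 0, 0.1, -1]
  ]
}}

```text
time_s: 27.0
position: [0.4707, 0.0066, 0.1111]
tool_rot: [[-0.926, 0.378, 0.0], [0.378, 0.926, -0.0], [-0.001, 0.0, -1.0]]
ft_force: [-0.6, 0.7, -1.3]
grip_width: 0.0235
gripper_force: 81.1
```

Emit:
{"method": "move_arm", "body": {
  "plan": [
    [0, 0, 0, 0, 0, 0.05, -0.4],
    [0, 0, 0, 0, 0, 0.05, 0.4],
    [0, 0, 0, 0, 0, 0, 0.4],
    [0, 0, 0, 0, 0, 0, 0.4],
    [0, 0, 0, 0, 0, -3, 0.4]
  ]
}}

```text
time_s: 27.5
position: [0.4691, 0.0069, 0.1388]
tool_rot: [[-0.926, 0.378, -0.006], [0.378, 0.926, 0.002], [0.006, -0.001, -1.0]]
ft_force: [0.8, -1.0, 0.5]
grip_width: 0.0598
gripper_force: 0.0
```

Emit:
{"method": "move_arm", "body": {
  "plan": [
    [0, 0, 0, 0, 0, -4, 0.4],
    [0, 0, 0, 0, 0, -7, 0.4],
    [0, 0, 0, 0, 4, -8, 0.4],
    [0, 0, 0, 0, 9, -8, 0.4],
    [0, 0, 0, 0, 14, -8, 0.4]
  ]
}}

```text
time_s: 28.0
position: [0.5242, 0.1376, 0.2216]
tool_rot: [[-0.925, 0.379, 0.002], [0.379, 0.925, -0.0], [-0.002, 0.001, -1.0]]
ft_force: [1.2, -0.5, -0.2]
grip_width: 0.0602
gripper_force: 0.0
```

Emit:
{"method": "move_arm", "body": {
  "plan": [
    [0, 0, 0, 0, 5, 0, 0.4],
    [0, 0, 0, 0, 10, 0, 0.4],
    [0, 0, 0, 0, 12, 0, 0.4],
    [0, 0, 0, 0, 12, 0, 0.4]
  ]
}}

```text
time_s: 28.4
position: [0.5692, 0.2498, 0.2199]
tool_rot: [[-0.927, 0.375, -0.001], [0.375, 0.927, 0.0], [0.001, -0.0, -1.0]]
ft_force: [-1.3, -0.8, -0.1]
grip_width: 0.0598
gripper_force: 0.0
```

```bash
python3 chk.py weight 72 470 8 pics/h1.png; python3 chk.py press_plate 0 470 8; python3 go.py 471.1 7.3 111 67.8
```

```text
weight [472.9   9.    2.8] 0.069 [299.9, 226.5, 20.5, 33.8]
weight [468.5  11.7   9.4] 0.142 [344.2, 252.9, 21.8, 22.1]
press_plate [473.    6.6 158.6] 0.616 [295.0, 260.1, 49.7, 30.7]
press_plate [467.5   8.6 157.9] 0.531 [344.5, 255.3, 62.6, 73.6]
t 28.8 pos [568.9 246.5 221.1] phi 67.72 -> turn [ 0.01  0.02 -0.08] shift [-1.000e-02 -2.585e+01  1.101e+01] w 59.5 F [ 0.1 -0.3 -0.7] g 0.0
```

View pics/h1.png

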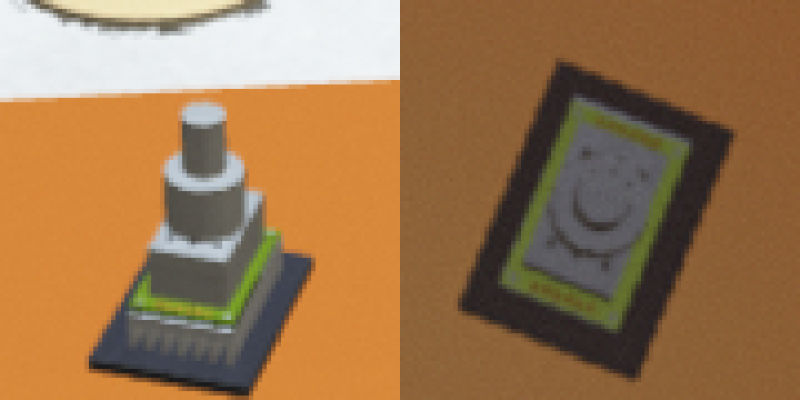

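The picture shows the whole stack standing centred: the weight is at scene (300,227), and its fits agree with the cover and heat sink to within about 1 mm. I'm handing it in.

```bash
python3 -c "
from rig import env
print(env.close_job())"
```

```text
the job is handed in; nothing more can be done
None
```

The heat sink, board, large cover and weight are stacked in order on the plate and the job is handed in; in the last pictures the parts sit within about 1 mm of each other, the heat sink is about 2 mm off the plate's centre, and I moved neither the small cover nor the flux tin.

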